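Raise the hood window to the yellow clip

TASK

Put your fingertips beneath the blue lip of the hood's clear, counterweighted window and push it smoothly up its sloping rails until the red pointer on the window stands beside the yellow clip on the left rail (within the clip's length), so that the mould can be taken out; then take your hand away and leave the window standing there. Only push: do not pinch the lip or take the window by its top rail, do not fling it, and leave the clip and everything else where they are.

Things in the scene. Friction and masses are not known exactly. Their poses are not given: they have to be found in the camera images.
- guard: fixed dust hood on the table: two aluminium rails, 36 mm square, 190 mm either side of its middle, rise from the robot's side at 50 degrees from level to 430 mm height; feet and back posts behind. Origin on the table midway between the rails' feet; x level, away from the robot, y to the left rail, z up. The window slides along the rails: up the slope is 0.643 x + 0.766 z of this frame
- sash (a joint): travel of the window up the slope from its lower stop, m: 0 to 0.205. The window weighs about 0.6 kg and a hidden counterweight balances it nearly; about 1.5 to 4 N along the slope moves it either way, and it stays where it is left
- lip_bead (a point): centre of the lip's rounded front bead (14 mm diameter, 220 mm long along the guard's y), at mid-length; its z axis points up the slope, y along the bead, -x out of the window's face. The lip, a blue ledge on the window's lower edge, juts 55 mm square out of the window's plane, up and towards the robot; the bead is 14 mm thick. In front of and below it is free air to the table
- lip: the blue lip itself (bead and ledge), to be pushed from beneath, that is on its lower side, facing down the slope; origin in the window's plane at the lip's lower side, 48 mm along x and -7 mm along z from the bead point; axes as the bead point's
- lip_pad: black rubber strip, 3 mm thick, 210 mm long, on the lip's upper side, from 10 to 44 mm out of the window's plane; origin and axes as the lip's
- top_rail: blue rail along the top edge of the window, 18 mm wide, 164 to 182 mm up the slope from the lip's lower side; origin and axes as the lip's
- pointer (a point): middle of the red pointer, a bar 6 mm wide and 75 mm long that the window carries across the face of the left (+y) rail; it moves with the window
- clip_mid (a point): middle of the yellow clip's front, just outside the left rail and as far out of the window's plane as the pointer; the clip is 20 mm long along the slope; its z axis points up the slope. It marks where the pointer must stand (beside the clip)
- clip (a joint): place of the clip along the slope, m, stiffly clamped; on the same scale as the window's travel: the pointer is beside the clip's middle when the two values are equal
- tan_tape: tan paper-tape roll lying flat, 100 mm across, 26 mm high, on the table in front of the hood, to the left; loose, to be left alone; origin at the centre of its underside
- coupling: small steel vacuum coupling, 44 mm across, 50 mm high, standing in front of the hood, to the right; loose, to be left alone; origin at the centre of its underside
- mould: aluminium mould block 100 x 180 x 50 mm on the table inside the hood, under the window; loose, to be left alone; origin at the centre of its underside
- resin_jar: resin jar with an orange cap, 72 mm across, 100 mm high, on the robot's right; loose, to be left alone; origin at the centre of its underside
- mix_cup: empty white mixing cup, 76 mm across, 85 mm high, on the robot's right; loose, to be left alone; origin at the centre of its underside
- blue_tape: blue tape roll lying flat, 90 mm across, 40 mm high, on the robot's left; loose, to be left alone; origin at the centre of its underside

How it is judged:
By the outcome, as a careful person would: the job done as asked, in the order asked, and still so for the second after the job is handed in, with the robot touching nothing.
It also fails if it takes over 38 s, if anything falls off the work surface, if the arm or the gripper's body presses on something with over 40 N, if the wrist force passes 120 N, or if a joint passes its speed limit or range.

ROBOT

A 7-joint arm with a two-finger parallel gripper is mounted at the origin on the work surface. World frame = base frame: x ahead of the robot, y to its left, z up, the work surface at z = 0. Lengths are in m, angles in rad, forces in N, time in s.
With the tool pointing down it reaches from about 0.425 to 0.875 m from the base axis. Payload 8.4 kg.
Tool frame: the origin (TCP) lies at the very end of the fingers, on their centre line; the grasp point (between the pads) lies 19 mm behind it; z points along the fingers, y is the line along which they close (so a half turn about z gives the same grasp; the last joint's range is limited). The gripper opens to 87 mm and grips with 3 to 60 N. Pads are 19 mm wide; open, the fingers measure 117 mm over their backs; the gripper's body (75 mm by 190 mm) begins 51 mm behind the grasp point.
Start: joints at [1.025, 0.333, 0.04, 1.465, -0.013, 1.343, -0.059], TCP at [0.281, -0.586, 0.223] pointing down, gripper open.
Joint ranges: [-2.58, 2.58], [-0.38, 2.09], [-1.3, 1.39], [0.25, 2.4], [-1.5, 4.64], [0.08, 2.09], [-2.65, 2.65]. Speed limits (rad/s): [2.22, 2.22, 2.79, 2.79, 3.14, 3.14, 3.14].

INTERFACE

Orientations are given as a unit quaternion [w, x, y, z].
In Python, from workcell import bot gives the robot as it stands. The module is installed in compiled form; this text tells all that it offers. Calls block until the motion is done:
- bot.movep(position, orientation): joint-space move of the TCP to a pose.
- bot.move_linear(position, attitude=None, v=0.15): straight line of the TCP; attitude=None keeps the orientation; v is the mean speed in m/s.
- bot.goto_joints(angles): joint-space move.
- bot.open() and bot.grab(squeeze=None): open the fingers fully, or close them until they stop; squeeze is the grip in N (None keeps the last).
- bot.sleep(seconds).
- bot.inverse_kinematics(position, orientation): joint angles nearest the present ones, or None.
- bot.camera(name): name is "scene" or "top" or "wrist"; returns the picture (420x560x3 uint8, red, green, blue); there is no depth.
- bot.calibration(name): a dict with "mtx" (3x3 intrinsics, pixels), "dist" ([k1, k2, p1, p2, k3] as OpenCV has them; the pictures are not rectified), "R" (3x3) and "t" (3): a world point X has camera coordinates R X + t. Camera axes: x right, y down, z forward; pixel columns grow to the right and rows downward; lengths in m; the calibration is good to about 2 mm. A picture is of the moment at which its call begins: read the wrist's pose just before it. calibration takes no time and is no camera call; for the wrist camera it gives the pose at the moment of the call.
A pose or a line that the arm cannot do raises bot.MotionError and nothing moves.
- bot.hand_in(): hands the job in; it is judged then, once.
Readings, each from a call of its own:
- bot.read_clock(): time.
- bot.read_joint_pos(): joint angles.
- bot.read_qd(): joint speeds.
- bot.read_effort(): joint torques, N m.
- bot.read_position(): TCP position.
- bot.read_orientation(): TCP orientation.
- bot.read_force(): force on the tool from outside, world axes, zero at the start.
- bot.read_moment(): the same for the moment, N m.
- bot.read_opening(): opening from 0.0 (shut) to 1.0 (fully open).
- bot.read_grasp_force(): force on a finger pad.
Only numpy, scipy, OpenCV 4.12 (cv2) and the standard library are available. Lean on these libraries where they do the work, as an engineer would, in place of code of your own. Each camera call takes 0.05 s, during which the arm holds its last target. There are 200 camera calls.

## Working session

There is one attempt and no reset: what is moved stays moved. The work goes in short steps, each a Python script; the robot and the scene stay as the last script left them, time stands still between calls to the robot, and variables do not carry over. Pictures are saved under pics/ and viewed, at most 10 in all, crops included, and the job is handed in when it is done.

```bash
mkdir -p pics; python3 - <<'E'
from workcell import bot
import cv2,numpy as np
for n in("scene","top"):
    im=bot.camera(n); cv2.imwrite(f"pics/{n}0.png",im[...,::-1])
    c=bot.calibration(n); print(n,np.round(c["mtx"],1).tolist(),np.round(c["dist"],3),(-c["R"].T@c["t"]).round(3),c["R"].round(3).tolist())
print(bot.read_clock(),bot.read_orientation())
E
```

```text
scene [[460.2, 0.0, 279.2], [0.0, 460.2, 209.5], [0.0, 0.0, 1.0]] [-0.044  0.     0.     0.     0.   ] [0.942 0.64  1.196] [[-0.846, 0.532, -0.008], [0.44, 0.69, -0.575], [-0.3, -0.49, -0.818]]
top [[500.9, 0.0, 265.8], [0.0, 500.9, 201.9], [0.0, 0.0, 1.0]] [-0.121  0.     0.     0.     0.   ] [0.328 0.007 1.219] [[0.015, -1.0, -0.0], [-0.985, -0.015, -0.173], [0.173, 0.003, -0.985]]
0.1 [-6.97247863e-04  9.75155258e-01  2.21521299e-01 -2.25939760e-04]
```

View pics/scene0.png

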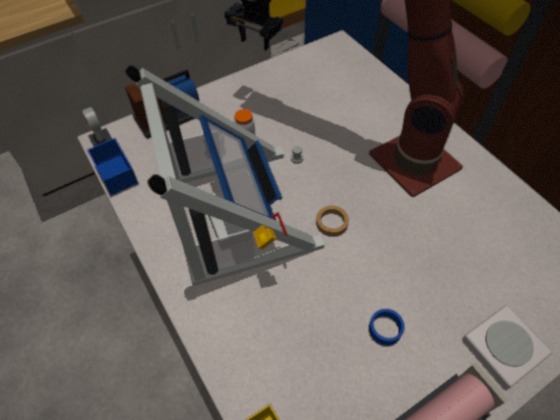

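View pics/top0.png

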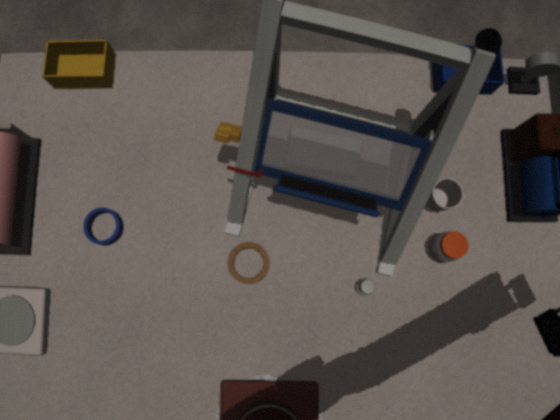

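Scene view: hood with pointer (red, ~280,225), clip (yellow, ~264,237), black pad/lip at ~(262,172). Top view: rail feet at ~(233,230) and (387,268), lip ~(330,197), pointer ~(245,171), clip ~(229,132). I'll zoom both.

```bash
python3 - <<'E'
import cv2
a=cv2.imread("pics/top0.png")[90:290,205:415]; b=cv2.imread("pics/scene0.png")[100:260,180:340]
cv2.imwrite("pics/topz.png",cv2.convertScaleAbs(cv2.resize(a,None,fx=3,fy=3,interpolation=cv2.INTER_CUBIC),alpha=1.4))
cv2.imwrite("pics/scenez.png",cv2.convertScaleAbs(cv2.resize(b,None,fx=3.7,fy=3.7,interpolation=cv2.INTER_CUBIC),alpha=1.4))
E
```

```text
(no output)
```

View pics/topz.png

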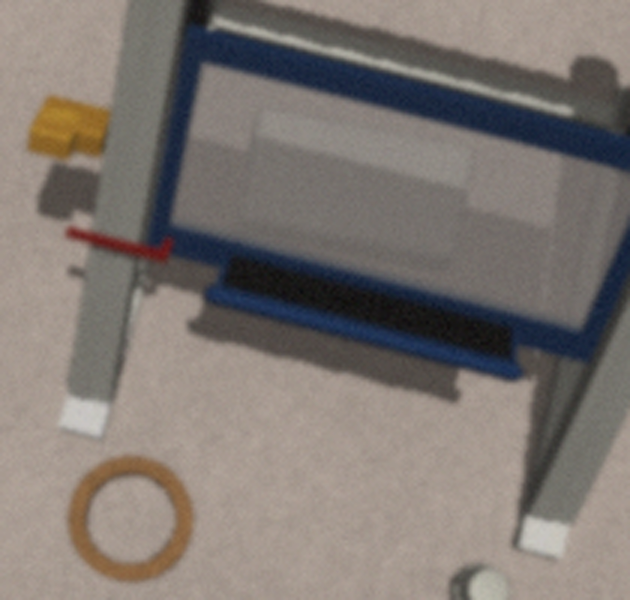

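View pics/scenez.png

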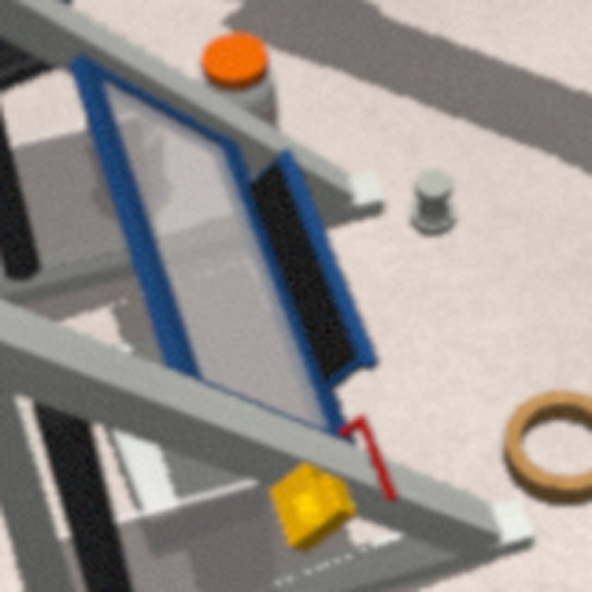

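Bead ends: top crop (213,290),(519,370), scene crop (368,360),(290,157); pointer, clip and the white rail ends are clear in both views too. Now I'll triangulate them.

```bash
cat > h.py <<'E'
from workcell import bot
import cv2,numpy as np
from scipy.spatial.transform import Rotation as Ro
def proj(c,X): return cv2.projectPoints(np.atleast_2d(X).astype(float),cv2.Rodrigues(c["R"])[0],c["t"],c["mtx"],np.array(c["dist"]))[0][:,0]
def tri(pairs):
    P=[];u=[]
    for c,p in pairs:
        u.append(cv2.undistortPoints(np.array([[p]],float),c["mtx"],np.array(c["dist"])).reshape(2)); P.append(np.c_[c["R"],c["t"]])
    X=cv2.triangulatePoints(P[0],P[1],u[0],u[1])[:,0]; X=X[:3]/X[3]
    return X,[np.round(proj(c,X)[0]-p,1) for c,p in pairs]
def quat(z,y):
    z=z/np.linalg.norm(z); y=y-z*(y@z); y/=np.linalg.norm(y)
    return np.roll(Ro.from_matrix(np.c_[np.cross(y,z),y,z]).as_quat(),1)
E
python3 - <<'E'
from h import *
ct,cs=bot.calibration("top"),bot.calibration("scene")
T=lambda p:np.array([205,90])+np.array(p)/3-.33
S=lambda p:np.array([180,100])+np.array(p)/3.7-.36
D=dict(beadL=((213,290),(368,360)),beadR=((519,370),(290,157)),footL=((85,415),(513,522)),footR=((543,535),(367,190)),
 ptrOut=((70,232),(391,496)),ptrIn=((168,254),(360,421)),clip=((72,128),(312,507)),
 frameLL=((160,243),(335,435)), tape=((131,518),(567,450)),coup=((488,586),(434,187)))
R={}
for k,(a,b) in D.items():
    R[k],e=tri([(ct,T(a)),(cs,S(b))]); print(k,R[k].round(4),*e)
d=R["beadL"]-R["beadR"]; print(np.linalg.norm(d),np.degrees(np.arctan2(-d[0],d[1])))
f=R["footL"]-R["footR"]; print(np.linalg.norm(f),np.degrees(np.arctan2(-f[0],f[1])))
yaw=np.arctan2(-(d+f)[0],(d+f)[1]); c,s=np.cos(yaw),np.sin(yaw); ex=np.array([c,s,0]);ey=np.array([-s,c,0])
s5,c5=np.sin(np.radians(50)),np.cos(np.radians(50)); up=c5*ex+[0,0,s5]; n=-s5*ex+[0,0,c5]
o=(R["footL"]+R["footR"])/2
for k in R: v=R[k]-o; print(k,"up %.4f y %.4f n %.4f"%(v@up,v@ey,v@n))
bead=(R["beadL"]+R["beadR"])/2
print("bead",bead,"yaw",np.degrees(yaw))
for sgn in(1,-1):
  for pit in(20,30,40,50,60,70,80):
    z=np.cos(np.radians(pit))*ex-[0,0,np.sin(np.radians(pit))]
    q=quat(z,sgn*ey); r=[]
    for tr in(-.06,-.015,0.03,.08,.15):
        p=bead-.025*n+tr*up
        j=bot.inverse_kinematics(p.tolist(),q.tolist()); r.append(None if j is None else np.round(j,2).tolist())
    print(sgn,pit,[x is not None for x in r],r[1],r[3])
E
```

```text
beadL [ 0.545  -0.009   0.1729] [-0.4  0.4] [-0.4 -0.1]
beadR [ 0.4887 -0.225   0.1692] [-1.4  1.5] [-1.4 -0.5]
footL [0.4725 0.0913 0.0151] [-0.7  0.7] [-0.8 -0.2]
footR [ 0.3803 -0.2776  0.0153] [-0.8  0.8] [-0.7 -0.2]
ptrOut [0.5899 0.0946 0.159 ] [-0.1  0.1] [-0.2 -0. ]
ptrIn [0.574  0.0243 0.1562] [-0.6  0.7] [-0.7 -0.2]
clip [0.6549 0.093  0.199 ] [-0.6  0.6] [-0.6 -0.2]
frameLL [0.5891 0.0257 0.1485] [ 1.5 -1.6] [1.7 0.4]
tape [0.3905 0.0532 0.0058] [-0.8  0.8] [-0.9 -0.2]
coup [ 0.3393 -0.2274  0.0415] [-0.7  0.8] [-0.7 -0.2]
0.22326077169169728 -14.598879472636002
0.3802983146082595 -14.019808933658078
beadL up 0.1814 y 0.1107 n 0.0292
beadR up 0.1776 y -0.1125 n 0.0279
footL up -0.0005 y 0.1901 n 0.0005
footR up 0.0005 y -0.1901 n -0.0005
ptrOut up 0.1823 y 0.2222 n 0.0064
ptrIn up 0.1814 y 0.1501 n 0.0031
clip up 0.2537 y 0.2366 n -0.0165
frameLL up 0.1847 y 0.1553 n -0.0128
tape up -0.0528 y 0.1330 n 0.0482
coup up -0.0129 y -0.1515 n 0.0562
bead [ 0.51682442 -0.11699829  0.17107135] yaw -14.233991690797797
1 20 [False, False, False, False, False] None None
1 30 [False, F
[... 583 characters left out ...]
0 [False, False, False, False, False] None None
-1 30 [False, False, False, False, True] None None
-1 40 [False, False, False, True, True] None [1.0, -0.27, -0.8, 2.33, -0.66, 0.16, -1.09]
-1 50 [False, True, True, True, True] [0.97, -0.26, -0.8, 2.39, -0.42, 0.26, -1.33] [0.95, -0.2, -0.76, 2.19, -0.2, 0.41, -1.52]
-1 60 [True, True, True, True, True] [0.81, -0.16, -0.66, 2.25, -0.08, 0.49, -1.63] [0.72, -0.09, -0.57, 2.05, 0.01, 0.65, -1.69]
-1 70 [True, True, True, True, True] [0.62, -0.05, -0.49, 2.11, 0.03, 0.72, -1.72] [0.55, 0.01, -0.42, 1.9, 0.06, 0.88, -1.72]
-1 80 [True, True, True, True, True] [0.49, 0.07, -0.37, 1.97, 0.06, 0.94, -1.73] [0.44, 0.13, -0.33, 1.75, 0.07, 1.1, -1.73]
```

The bead centre is about (0.517,-0.117,0.171), yaw is -14.2°, and the clip is roughly 70 mm up the slope from the pointer. I'll move to a pre-pose in front of the lip and look with the wrist camera.

```bash
cat >> h.py <<'E'
yaw=np.radians(-14.23); ex=np.array([np.cos(yaw),np.sin(yaw),0]); ey=np.array([-ex[1],ex[0],0]); ez=np.array([0,0,1.])
s5,c5=np.sin(np.radians(50)),np.cos(np.radians(50)); up=c5*ex+s5*ez; n=-s5*ex+c5*ez
bead=np.array([.5168,-.117,.171])
pit=np.radians(58); z=np.cos(pit)*ex-np.sin(pit)*ez; xh=np.sin(pit)*ex+np.cos(pit)*ez
E
python3 - <<'E'
from h import *
c=bot.calibration("wrist"); w,*v=bot.read_orientation(); Rt=Ro.from_quat([*v,w]).as_matrix()
off=Rt.T@(-c["R"].T@c["t"]-bot.read_position()); print("cam in tool",off.round(3),(Rt.T@c["R"].T).round(2).tolist())
sg=-1 if off[0]>0 else 1
q=quat(z,sg*ey)
bot.grab(5)
pre=bead-.013*-z-.045*xh+.11*n
for p in (bead+.013*z-.045*xh, bead+.013*z-.035*xh+.09*up): print(bot.inverse_kinematics(p.tolist(),q.tolist()))
mid=pre+.06*n
bot.movep(mid.tolist(),q.tolist())
print(sg,bot.read_clock(),bot.read_position(),bot.read_force(),bot.read_opening())
c=bot.calibration("wrist"); im=bot.camera("wrist"); np.savez("w1.npz",**{k:np.array(v) for k,v in c.items()})
cv2.imwrite("pics/w1.png",cv2.convertScaleAbs(im[...,::-1],alpha=1.3))
E
```

```text
cam in tool [ 0.069 -0.002 -0.162] [[-0.0, -0.97, -0.25], [1.0, -0.0, -0.0], [-0.0, -0.25, 0.97]]
[ 0.85442195 -0.28862251 -0.68353066  2.36597568 -0.28294765  0.45545652
 -1.4596573 ]
[ 0.80953755 -0.20387118 -0.62875841  2.15063225 -0.12524008  0.60126579
 -1.57948664]Traceback (most recent call last):
  File "<stdin>", line 10, in <module>
workcell.MotionError: the arm cannot take that pose within its joint ranges
```

```bash
python3 - <<'E'
from h import *
def tool(d): 
    p=np.radians(d); return np.cos(p)*ex-np.sin(p)*ez, np.sin(p)*ex+np.cos(p)*ez
for d in(58,62,66,70,75,80):
    zz,xx=tool(d); q=quat(zz,-ey)
    f=[bot.inverse_kinematics((bead+.013*z-.045*xh+k*n).tolist(),q.tolist()) is not None for k in np.arange(0,.14,.02)]
    print(d,f)
E
```

```text
58 [True, True, False, False, False, False, False, False]
62 [True, True, True, False, False, False, False, False]
66 [True, True, True, True, False, False, False, False]
70 [True, True, True, True, True, False, False, False]
75 [True, True, True, True, True, True, True, False]
80 [True, True, True, True, True, True, True, True]
```

```bash
python3 - <<'E'
from h import *
p=np.radians(78); q=quat(np.cos(p)*ex-np.sin(p)*ez,-ey)
A=bead+.013*z-.045*xh+.10*n
bot.movep((A).tolist(),q.tolist())
print(bot.read_clock(),bot.read_position(),bot.read_force(),bot.read_opening())
c=bot.calibration("wrist"); im=bot.camera("wrist"); np.savez("w1.npz",**{k:np.array(v) for k,v in c.items()})
cv2.imwrite("pics/w1.png",cv2.convertScaleAbs(im[...,::-1],alpha=1.3))
E
```

```text
3.4833 [ 0.41251529 -0.0910507   0.20066951] [-0.10059212 -0.29982734  0.69532534] 0.00461168470108861
```

View pics/w1.png

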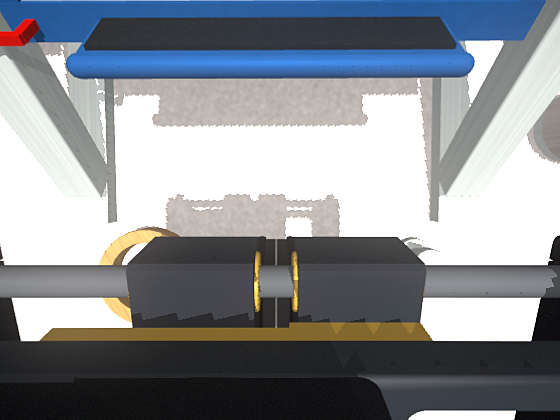

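The wrist view shows the bead from (68,65) to (473,65), clear of the fingers. I'll check it against the projection, then go beneath and feel for contact.

```bash
python3 - <<'E'
from h import *
c=bot.calibration("wrist"); print("bead proj",proj(c,np.array([bead+.11*ey,bead,bead-.11*ey])).round(1).tolist())
q=quat(z,-ey).tolist()
B=bead+.013*z-.040*xh
bot.move_linear(B.tolist(),q,v=.08); bot.sleep(.2)
f0=np.array(bot.read_force()); print(bot.read_clock(),bot.read_position(),f0)
for i in range(1,14):
    bot.move_linear((B+.003*i*up).tolist(),v=.03)
    f=(np.array(bot.read_force())-f0)
    print(i,(f@up).round(2),(f@n).round(2))
    if f@up<-1.2: break
print(bot.read_clock(),bot.read_position())
im=bot.camera("wrist"); cv2.imwrite("pics/w2.png",cv2.convertScaleAbs(im[...,::-1],alpha=1.3))
E
```

```text
bead proj [[89.1, 62.2], [277.5, 61.9], [466.0, 61.4]]
5.15 [ 0.49076847 -0.11040711  0.13910698] [0.09990856 0.33286602 0.61257784]
1 -1.19 -0.24
2 -0.34 0.24
3 -0.84 -0.97
4 -0.11 -0.41
5 -1.41 -0.06
6.4 [ 0.50014449 -0.11275281  0.15048304]
```

View pics/w2.png

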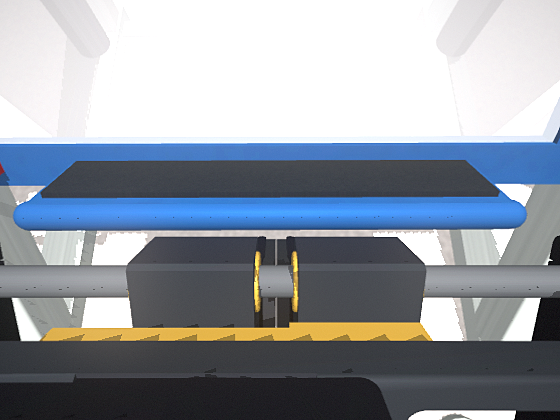

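Not touching yet: force noise is about ±1 N and there's a small gap below the bead (bead at row ~213, fingers at ~240). I'll continue with averaged force, then push 50 mm once I have contact.

```bash
cat >> h.py <<'E'
def force(k=6):
    F=[]
    for _ in range(k): F.append(bot.read_force()); bot.sleep(.02)
    return np.mean(F,0)
E
python3 - <<'E'
from h import *
f0=force(8); P=np.array(bot.read_position())
for i in range(1,9):
    bot.move_linear((P+.003*i*up).tolist(),v=.03)
    f=force()-f0; print(i,(f@up).round(2),(f@n).round(2))
    if f@up<-1.3: break
P=np.array(bot.read_position()); np.save("contact.npy",P)
if f@up<-1.3:
    bot.move_linear((P+.050*up).tolist(),v=.04); f=force()-f0; print("push",(f@up).round(2),(f@n).round(2),(f@ey).round(2))
print(bot.read_clock(),bot.read_position())
a=bot.camera("top")[...,::-1];b=bot.camera("scene")[...,::-1]
cv2.imwrite("pics/top1.png",a);cv2.imwrite("pics/scene1.png",b)
a=cv2.resize(a[100:200,190:290],None,fx=4,fy=4,interpolation=cv2.INTER_CUBIC);b=cv2.resize(b[190:290,220:320],None,fx=4,fy=4,interpolation=cv2.INTER_CUBIC)
cv2.imwrite("pics/z1.png",cv2.convertScaleAbs(np.hstack([a,b]),alpha=1.5))
E
```

```text
1 0.44 -0.31
2 -0.38 -0.55
3 -0.55 0.52
4 -1.6 0.21
push -1.03 0.54 -0.22
9.4833 [ 0.53856669 -0.12250948  0.19777162]
```

View pics/z1.png

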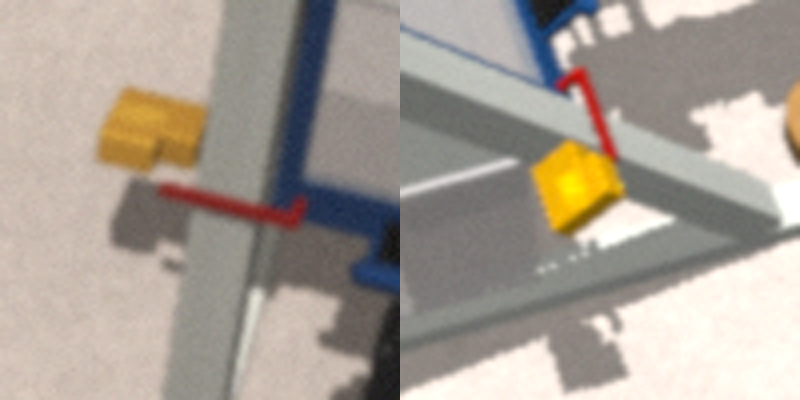

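The pointer moved with the window: outer end at top (230,147), scene (273,229), and the clip is still further up. I'll zoom in with slope ticks, drawn in the pointer's plane at 10 mm steps from the pointer.

```bash
python3 - <<'E'
from h import *
ct,cs=bot.calibration("top"),bot.calibration("scene")
T=lambda p:np.array([190,100])+np.array(p)/4-.375
S=lambda p:np.array([220,190])+np.array(p)/4-.375
o=np.array([.4264,-.0931,.0152])
Po,e=tri([(ct,T((161,190))),(cs,S((212,156)))]); print("out",Po,e,((Po-o)@up).round(4),((Po-o)@ey).round(4),((Po-o)@n).round(4))
Pi,e=tri([(ct,T((297,220))),(cs,S((180,74)))]); print("in",Pi,e,((Pi-o)@up).round(4),((Pi-o)@ey).round(4),((Pi-o)@n).round(4))
out=[]
for c,f,(x,y) in((ct,"top1",(205,115)),(cs,"scene1",(240,215))):
    im=cv2.imread(f"pics/{f}.png")[y:y+50,x:x+50]; k=8
    im=cv2.convertScaleAbs(cv2.resize(im,None,fx=k,fy=k,interpolation=cv2.INTER_CUBIC),alpha=1.5)
    for j in range(0,6):
        a,b=[tuple(int(v) for v in (proj(c,Po+.01*j*up+dy*ey)[0]-[x,y]+.5)*k) for dy in(.0,.03)]
        cv2.line(im,a,b,(0,255,0) if j%2 else (255,0,255),1)
    out.append(im)
cv2.imwrite("pics/z2.png",np.hstack(out))
E
```

```text
out [0.62309731 0.08767573 0.20219498] [array([ 0.2, -0.2]), array([0.2, 0.1])] 0.2372 0.2236 0.0082
in [0.60719749 0.01733843 0.19822479] [array([-0.5,  0.6]), array([-0.6, -0.2])] 0.2354 0.1515 0.0042
```

View pics/z2.png

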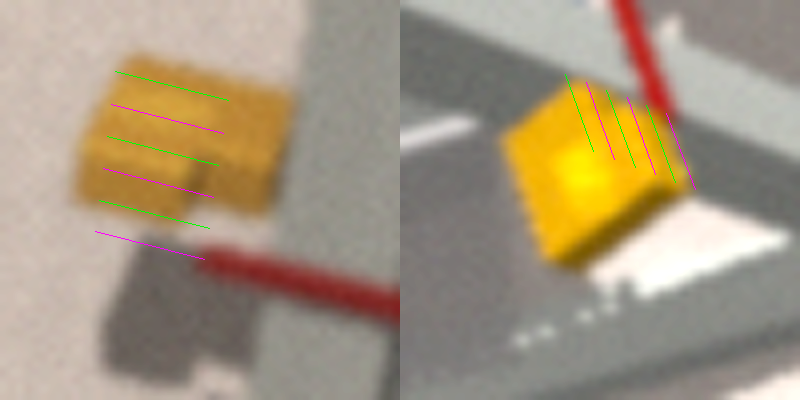

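```bash
python3 - <<'E'
from h import *
ct,cs=bot.calibration("top"),bot.calibration("scene")
T=lambda p:np.array([205,115])+np.array(p)/8-.44
S=lambda p:np.array([240,215])+np.array(p)/8-.44
o=np.array([.4264,-.0931,.0152])
for nm,a,b in(("low-out",(76,207),(289,186)),("up-back-out",(128,55),(100,140)),("ptr",(205,257),(270,112))):
    X,e=tri([(ct,T(a)),(cs,S(b))]); v=X-o; print(nm,"up %.4f y %.4f n %.4f"%(v@up,v@ey,v@n),*e)
for nm,k,off in(("top",ct,(205,115)),("scene",cs,(240,215))):
    for m in(.245,.250,.255):
        X=[o+(m+d)*up+y*ey+.005*n for d in(-.01,.01) for y in(.23,.26)]
        print(nm,m,((proj(k,np.array(X))-off+.44)*8).round(0).tolist())
E
```

```text
low-out up 0.2467 y 0.2582 n 0.0125 [ 0.2 -0.2] [0.2 0. ]
up-back-out up 0.2968 y 0.2468 n -0.0047 [ 3.8 -4.2] [4.6 1.1]
ptr up 0.2377 y 0.2237 n 0.0091 [-0.3  0.3] [-0.3 -0.1]
top 0.245 [[183.0, 253.0], [74.0, 225.0], [192.0, 191.0], [82.0, 163.0]]
top 0.25 [[185.0, 238.0], [76.0, 210.0], [194.0, 175.0], [84.0, 147.0]]
top 0.255 [[187.0, 222.0], [78.0, 194.0], [196.0, 159.0], [86.0, 131.0]]
scene 0.245 [[269.0, 136.0], [298.0, 212.0], [230.0, 121.0], [258.0, 198.0]]
scene 0.25 [[260.0, 132.0], [288.0, 209.0], [220.0, 117.0], [248.0, 194.0]]
scene 0.255 [[250.0, 129.0], [278.0, 205.0], [210.0, 113.0], [238.0, 191.0]]
```

Clip mid is about +18.5 mm from the pointer. I'll push 18 mm more, then check.

```bash
python3 - <<'E'
from h import *
P=np.array(bot.read_position())
bot.move_linear((P+.018*up).tolist(),v=.03); bot.sleep(.2)
print(bot.read_clock(),bot.read_position())
out=[]
for f,(x,y) in(("top",(205,115)),("scene",(240,205))):
    im=bot.camera(f)[...,::-1]; cv2.imwrite(f"pics/{f}2.png",im)
    out.append(cv2.convertScaleAbs(cv2.resize(im[y:y+50,x:x+50],None,fx=8,fy=8,interpolation=cv2.INTER_CUBIC),alpha=1.5))
cv2.imwrite("pics/z3.png",np.hstack(out))
E
```

```text
10.5417 [ 0.54994355 -0.12542855  0.21178345]
```

View pics/z3.png

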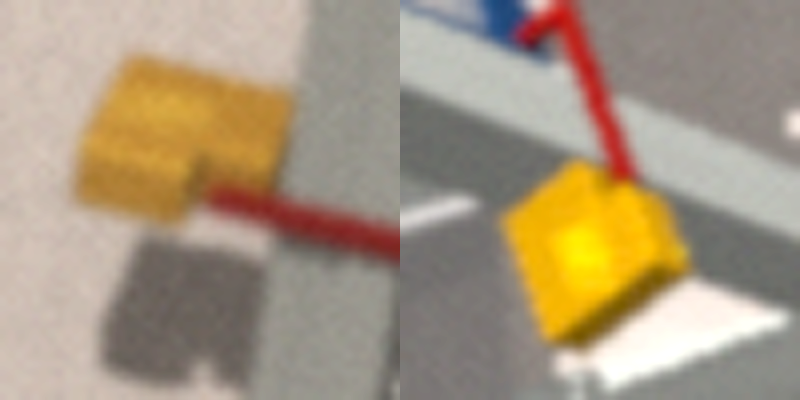

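Top crop: pointer end at (212,192) against the front-block edge rows ~150–222. Scene crop: pointer end at (625,180) beside the clip. So the pointer is beside the clip, perhaps 0–5 mm above its middle. I'll withdraw downwards and outwards, then check from the front with the wrist camera.

```bash
python3 - <<'E'
from h import *
P=np.array(bot.read_position())
bot.move_linear((P-.022*up).tolist(),v=.08)
p=np.radians(78); q=quat(np.cos(p)*ex-np.sin(p)*ez,-ey).tolist()
P1=P-.03*up+.10*n
bot.move_linear(P1.tolist(),q,v=.12); print(bot.read_clock())
for sh in(.22,.18,.14):
    t=P1+sh*ey+.03*n
    if bot.inverse_kinematics(t.tolist(),q) is not None:
        bot.move_linear(t.tolist(),v=.2); print("shift",sh); break
bot.sleep(.3)
c=bot.calibration("wrist"); im=bot.camera("wrist")[...,::-1]; np.savez("w3.npz",**{k:np.array(v) for k,v in c.items()})
cv2.imwrite("pics/w3.png",im)
o=np.array([.4264,-.0931,.0152])
print(proj(c,np.array([o+.2567*up+.2*ey+.009*n,o+.2567*up+.24*ey+.009*n])).round(0).tolist(),bot.read_clock())
for f in("top","scene"): cv2.imwrite(f"pics/{f}3.png",bot.camera(f)[...,::-1])
hsv=cv2.cvtColor(im,cv2.COLOR_BGR2HSV)
for nm,lo,hi in(("red",(0,150,60),(8,255,255)),("yel",(18,150,60),(32,255,255))):
    m=cv2.inRange(hsv,lo,hi); nn,l,s,ce=cv2.connectedComponentsWithStats(m); print(nm,s[1:][s[1:,4]>30].tolist())
E
```

```text
12.05
shift 0.22
[[307.0, 11.0], [245.0, 11.0]] 13.6583
red [[264, 0, 117, 19, 1572]]
yel [[207, 0, 79, 30, 1695], [254, 252, 6, 60, 250], [292, 257, 6, 55, 208], [41, 323, 391, 18, 4732]]
```

```bash
python3 - <<'E'
from h import *
P=np.array(bot.read_position())
bot.move_linear((P+.08*up+.01*n).tolist(),v=.15); bot.sleep(.3)
c=bot.calibration("wrist"); im=bot.camera("wrist")[...,::-1]; np.savez("w4.npz",**{k:np.array(v) for k,v in c.items()})
o=np.array([.4264,-.0931,.0152])
x,y=[int(v) for v in proj(c,o+.2567*up+.225*ey+.009*n)[0]]; y0=max(0,y-60);x0=max(0,x-80); print(x,y,x0,y0,bot.read_clock())
cv2.imwrite("pics/w4.png",im)
z4=cv2.resize(im[y0:y0+120,x0:x0+160],None,fx=5,fy=5,interpolation=cv2.INTER_CUBIC)
cv2.imwrite("pics/z4.png",z4)
E
```

```text
270 104 190 44 14.8
```

View pics/z4.png

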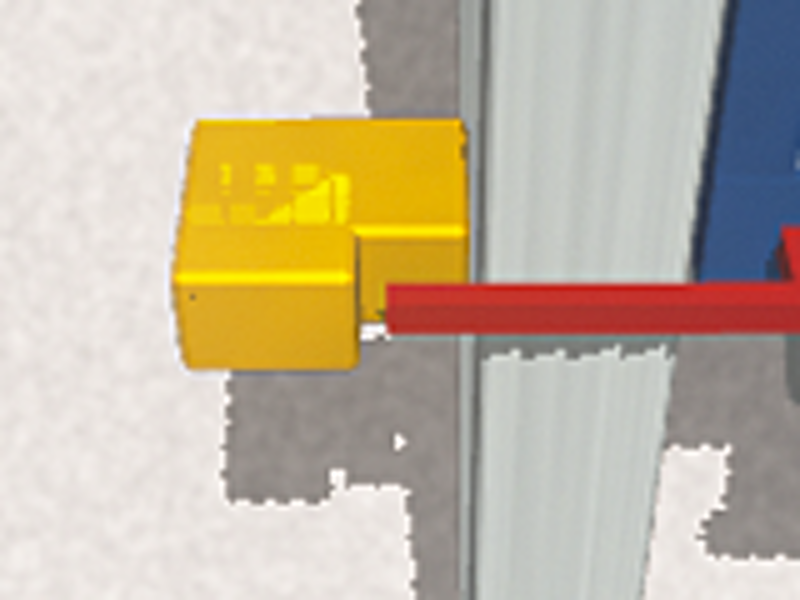

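The front view shows the clip's front face at rows 275–370 (middle ~323) and the pointer's front at rows 305–333 (middle ~319). That puts the pointer within about 1–2 mm of the clip's middle, with the hand clear.

```bash
python3 -c "
from workcell import bot
print(bot.read_force(),bot.read_clock()); print(bot.hand_in())"
```

```text
[-0.48168253  0.01710303  0.37264174] 14.8
the job is handed in; nothing more can be done
None
```

The window now stands with its red pointer within about 2 mm of the yellow clip's middle; the hand was clear of everything at hand-in, at 14.8 s on the robot's clock.

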